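# Take a moisture reading of the drying board

## Robot

A 6-joint arm with a two-finger parallel gripper is mounted at the origin on the work surface. World frame = base frame: x ahead of the robot, y to its left, z up, the work surface at z = 0. Lengths are in m, angles in rad, forces in N, time in s.
With the tool pointing down it reaches from about 0.3 to 0.775 m from the base axis. Payload 14.6 kg.
Tool frame: the origin (TCP) lies on the centre line of the jaws, within the pads' length; the fingertips stand 25 mm ahead of it and the grasp point (between the pads) lies 6 mm ahead of it (ctrl.tip_reach is the distance from the TCP to the fingertips, in m); z points along the fingers, y is the line along which they close (so a half turn about z gives the same grasp; the last joint's range is limited). The gripper opens to 94 mm and grips with 3 to 60 N. Pads are 16 mm wide; open, the fingers measure 119 mm over their backs; the gripper's body (75 mm by 177 mm) begins 78 mm behind the grasp point.
Start: joints at [-1.245, 0.3, 1.521, -0, 1.321, -0.067], TCP at [0.211, -0.508, 0.23] pointing down, gripper open.
Joint ranges: [-3.03, 3.03], [-0.79, 2.21], [0.23, 2.52], [-1.04, 4.18], [0, 3.07], [-2.55, 2.55]. Speed limits (rad/s): [2.22, 2.22, 2.57, 3.14, 3.14, 3.14].

## Interface

Orientations are given as [roll, pitch, yaw] about the fixed x, y, z axes, in that order (R = Rz(yaw) Ry(pitch) Rx(roll)).
In Python, from station import ctrl gives the robot as it stands. The module is installed in compiled form; this text tells all that it offers.
- The arm moves only by the tool apply_moves, never from a script. Its argument "deltas" is a list of rows, each a list of 7 numbers: the closure in counts, from 0 (fully open) to 255 (shut), then the shift along the world's x, y, z in cm, then the turn, a rotation vector about the world's x, y, z in rad. In form: [[jaw, tx, ty, tz, ax, ay, az], ...]. A call has 1 to 10 rows; each row shifts and turns the commanded pose from where the row before left it; what a row does not reach is not made up. A row lasts 1/10 s, in which the tool goes at most 50 mm and 8.59 degrees, less where a joint would pass 70% of its speed; a pose out of reach is approached as far as the arm can. A call with a gripper value outside its range is refused whole. The fingers move at their own pace and stop on an object; "grip_force" is the grip in N (left out, the last holds). Time passes only in rows, so rows that do not move let the fingers close. It gives the time, the measured TCP pose, the force, the opening and the grip force at its end, in the units of the state.
- ctrl.get_obs(): the state, without advancing time (a new reading comes with each control period).
- ctrl.camera(name): name is "scene" or "top" or "wrist"; returns a dict with "img" (480x640x3 uint8, red, green, blue), "K" (3x3 intrinsics, pixels), "k1" (the pictures are not rectified: a ray, as slopes to the right and down, at radius r is drawn at 1 + k1 r^2 times it, then the intrinsics apply), "pose" (4x4, takes a point from camera to world coordinates); the wrist camera has in their place "hand_eye" (4x4, takes a point from camera to tool coordinates, whose origin is the TCP and whose axes are the flange's). Camera axes: x right, y up, looking along -z (the intrinsics and any distortion apply to the point x, -y, -z); pixel columns grow to the right and rows downward; lengths in m; the calibration is good to about 2 mm. A picture is of the moment at which its call begins: read the wrist's pose just before it. There is no depth.
- ctrl.hand_in(): hands the job in; it is judged then, once.
The state is a dict: "time_s": time; "qpos": joint angles; "joint_vel": joint speeds; "tau": joint torques, N m; "ee_pos": TCP position; "eef_rot": TCP orientation; "force": force on the tool from outside, world axes, zero at the start; "moment": the same for the moment, N m; "grip_width": finger opening in m; "grip_force": force on a finger pad.
Only numpy, scipy, OpenCV 4.12 (cv2) and the standard library are available. Lean on these libraries where they do the work, as an engineer would, in place of code of your own. Each camera call takes 0.05 s, during which the arm holds its last target. There are 200 camera calls.

## Task

First turn the moisture meter's dial to the three-dot place, then lift the probe out of its stand and hold its spring tip inside the pencilled ring on the sloping board, square to the board's face (within about 8 degrees) and pressed gently so that the tip is about half way in. Finish while still holding the probe there, without letting go; do not push the probe hard into the board, and leave the other things on the bench where they are.

Things in the scene. Friction and masses are not known exactly. Their poses are not given: they have to be found in the camera images.
- meter: moisture meter: grey case 150 x 120 mm, 55 mm high, fixed, display near its -x edge, the dial on top. Origin: centre of its underside. Printed round the dial, on its +x side, are four places, each a row of white dots pointing outward: 1, 2, 3 and 4 dots, going clockwise seen from above
- dial_grip (a point): the meter's selector dial: a black 46 mm disc with a black grip bar on it, 42 mm long, 14 mm wide, flat vertical sides from 6 to 38 mm above the case; it turns about a vertical axis, 12 mm from the case's middle towards +x. This point is on the axis, 28 mm above the case (83 mm above the bench). Its x axis runs along the bar to the pointer end (white line), z up
- dial (a joint): dial angle, rad, growing clockwise seen from above: 0 at one dot, 0.65 at two dots, 1.30 at three dots, 1.95 at four dots; stops just beyond both ends. The dial clicks softly into each place (about 0.05 N m) and settles there within 0.06 rad when let go
- stand: wooden block 80 x 80 mm, 60 mm high, fixed to the bench, with one upright round 27 mm hole through it in which the probe hangs. Origin: centre of its underside
- probe: moisture probe, 0.1 to 0.17 kg, upright in the stand: black square barrel 24 x 24 mm, 100 mm long, over a round steel flange (36 mm across, 6 mm thick) resting on the stand's top; below it a 35 mm steel nose and the spring tip, in the hole. Origin: on the axis at the flange's underside; z points to the barrel, x and y square to its flats. Barrel 6 to 106 mm above the origin, tip's end 49 mm below
- tip (a joint): how far the probe's spring tip is pushed in, m: 0 free, 0.010 fully in. It needs 1.5 N to start and 3 N at half way, 4.5 N fully in (300 N/m)
- tip_end (a point): the end of the probe's spring tip: a steel ball end 10 mm across, standing 14 mm out of the nose when free; z points along the probe towards the barrel
- board: drying board, 240 mm wide (along y), 130 mm deep, 22 mm thick, fixed on two battens: its face slopes 15 degrees down to the board's +x side (away from the robot): 83 mm above the bench at the -x edge, 49 mm at +x. Origin: on the bench under the middle of the face, which is 66 mm up. Across the face lie three pencil marks side by side, in any order: a ring, a cross and a square
- ring_face (a point): centre of the pencilled ring (35 mm across, its line 3.6 mm wide) on the board's face; its z axis points square out of the face (15 degrees from vertical, leaning to the board's +x), its y axis runs level along the board
- cross_face (a point): centre of the pencilled cross on the same face (not the one to measure)
- square_face (a point): centre of the pencilled square on the same face (not the one to measure)
- jar: bystander, to be left alone: glass screw jar, upright, 70 mm across, 95 mm tall
- tape: bystander, to be left alone: tape measure standing on its edge, 70 x 35 x 65 mm
- offcut: bystander, to be left alone: wooden offcut lying flat, 110 x 45 x 20 mm
- driver: bystander, to be left alone: screwdriver lying on the bench, handle towards its -x
- glue: bystander, to be left alone: white glue bottle, upright, 56 mm across, 150 mm tall
- sander: bystander, to be left alone: cork sanding block lying flat, 110 x 65 x 25 mm
- mug: bystander, to be left alone: white mug, upright, 80 mm across, 90 mm tall, handle at its +y
Not all that is in view belongs to the job. What is shaped like the probe but purple is not meant.

How it is judged:
By the outcome, as a careful person would: the job done as asked, in the order asked, and still so for the second after the job is handed in, while the arm keeps its last pose, push and grip.
It also fails if it takes over 53 s, if anything falls off the work surface, if the arm or the gripper's body presses on something with over 40 N, if the wrist force passes 120 N, or if a joint passes its speed limit or range.

## Working session

There is one attempt and no reset: what is moved stays moved. The work goes in short steps, Python scripts to look and compute and a tool call to move; the robot and the scene stay as the last step left them, time stands still between calls to the robot, and variables do not carry over. Pictures are saved under pics/ and viewed, at most 11 in all, crops included, and the job is handed in when it is done.

Besides the shell and the picture viewer there is one more tool, called after ">>>" in YAML: its name, and indented under it one key for each argument. apply_moves: Moves the arm, as the interface text tells. Its arguments: {"type":"object","properties":{"deltas":{"type":"array"},"grip_force":{"type":"number"}},"required":["deltas"]}

```bash
mkdir -p pics
cat > h.py <<'E'
import numpy as np, cv2
from scipy.spatial.transform import Rotation as R
from station import ctrl
def shot(name):
    o=ctrl.get_obs(); c=ctrl.camera(name)
    if name=="wrist":
        T=np.eye(4); T[:3,:3]=R.from_euler('xyz',o["eef_rot"]).as_matrix(); T[:3,3]=o["ee_pos"]
        c["pose"]=T@c["hand_eye"]
    return c
def save(name,c): cv2.imwrite("pics/"+name,c["img"][:,:,::-1])
def ray(c,u,v):
    K=np.array(c["K"]); d=np.array([c["k1"],0,0,0,0])
    # forward model is x(1+k1 r^2): OpenCV form
    p=cv2.undistortPoints(np.array([[[u,v]]],float),K,d)[0,0]
    P=np.array(c["pose"]); w=P[:3,:3]@np.array([p[0],-p[1],-1.]); return P[:3,3],w/np.linalg.norm(w)
def onz(c,u,v,z):
    o,w=ray(c,u,v); return o+w*(z-o[2])/w[2]
def two(a,b):
    (o1,d1),(o2,d2)=a,b
    s=np.linalg.lstsq(np.c_[d1,-d2],o2-o1,rcond=None)[0]
    p,q=o1+d1*s[0],o2+d2*s[1]; return (p+q)/2,np.linalg.norm(p-q)
def proj(c,X):
    P=np.linalg.inv(c["pose"]); p=P[:3,:3]@X+P[:3,3]; q=np.array([p[0],-p[1],-p[2]])
    return cv2.projectPoints(q[None],np.zeros(3),np.zeros(3),np.array(c["K"]),np.array([c["k1"],0,0,0,0]))[0][0,0]
E
python3 - <<'E'
from h import *
import pickle
cs={n:shot(n) for n in("scene","top")}
pickle.dump(cs,open("c.pkl","wb"))
for n in cs: save(n+".png",cs[n]); print(n,cs[n]["k1"],np.round(cs[n]["pose"],3).tolist(),np.round(cs[n]["K"],1).tolist())
print(ctrl.get_obs(),ctrl.tip_reach)
E
```

```text
scene -0.035833284622877055 [[-0.761, -0.541, 0.358, 0.992], [0.649, -0.633, 0.422, 0.466], [-0.001, 0.553, 0.833, 1.06], [0.0, 0.0, 0.0, 1.0]] [[472.9, 0.0, 318.4], [0.0, 472.9, 238.3], [0.0, 0.0, 1.0]]
top -0.12555429991277392 [[-0.018, 0.992, -0.121, 0.389], [-1.0, -0.017, 0.006, -0.019], [0.004, 0.122, 0.993, 1.418], [0.0, 0.0, 0.0, 1.0]] [[560.1, 0.0, 322.3], [0.0, 560.1, 240.6], [0.0, 0.0, 1.0]]
{'time_s': 0.1, 'qpos': array([-1.24461023e+00,  3.00370730e-01,  1.52154510e+00,  1.02919907e-05,
        1.32066907e+00, -6.65948009e-02]), 'joint_vel': array([ 0.00043894, -0.00308117, -0.00189039, -0.0007666 ,  0.00016501,
       -0.0023268 ]), 'tau': array([ 6.58025729e-04, -5.32650483e+01, -3.53287375e+01,  7.09647057e-02,
        2.34569359e-02, -6.39687300e-05]), 'ee_pos': array([ 0.21045121, -0.50791326,  0.22995659]), 'eef_rot': array([-3.14060327e+00, -7.59767254e-05,  3.92778310e-01]), 'force': array([-0.47116199,  0.52945352,  0.20352808]), 'moment': array([-0.01348768,  0.05622932,  0.00344478]), 'grip_force': 0.0, 'grip_width': 0.09390017977007006} 0.025
```

View pics/scene.png

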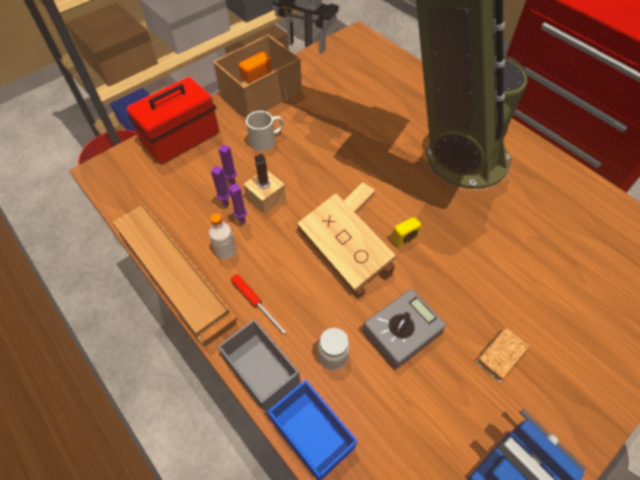

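View pics/top.png

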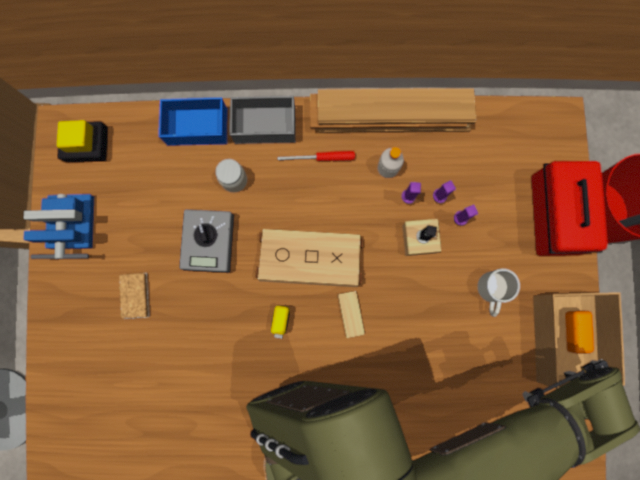

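Run:
```python
from h import *
import pickle
cs=pickle.load(open("c.pkl","rb"))
def cr(n,u,v): return cv2.resize(cs[n]["img"][v:v+60,u:u+80],(400,300),interpolation=cv2.INTER_CUBIC)
m=np.vstack([np.hstack([cr("top",165,208),cr("scene",362,290)]),np.hstack([cr("top",390,205),cr("scene",225,145)])])
cv2.imwrite("pics/m.png",m[:,:,::-1])
t,s=cs["top"],cs["scene"]
for nm,a,b in [("ring",(282,254),(361,256)),("cross",(337,258),(328,221)),("dial",(206,233),(402,322)),("jar",(229,168),(334,338)),("probe top",(432,232),(261,157))]:
    print(nm,np.round(two(ray(t,*a),ray(s,*b))[0],4),two(ray(t,*a),ray(s,*b))[1])
```

```text
ring [0.5218 0.0719 0.0716] 0.0025653469487558716
cross [ 0.5109 -0.0617  0.0668] 0.00042204029583018803
dial [0.5744 0.2579 0.0764] 0.0068637125165531936
jar [0.7254 0.197  0.112 ] 0.007674788451032182
probe top [ 0.5567 -0.275   0.1648] 0.0023938241264269376
```

View pics/m.png

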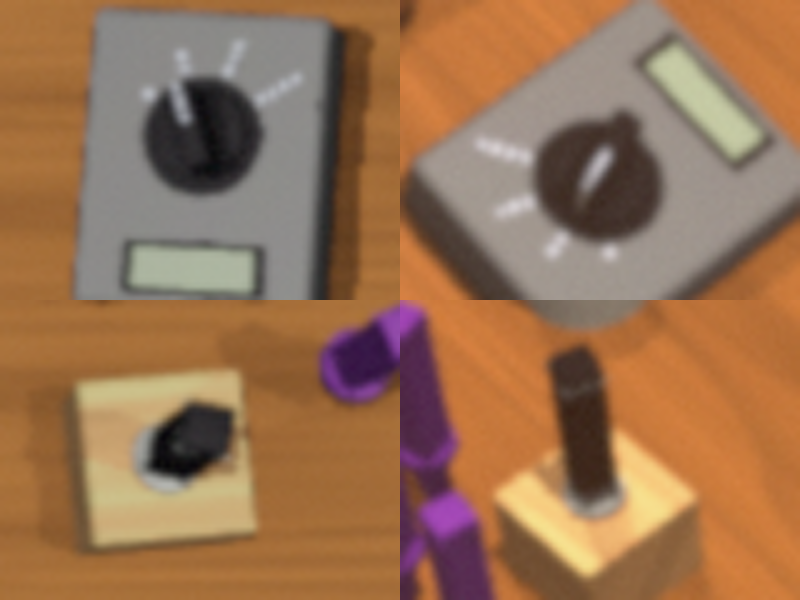

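Probe candidates in the top image: black in the wooden block at (428,235), and purple at (412,193), (444,192) and (465,215). The black one in the block fits. Marks: ring (282,254), square (312,256), cross (337,258), so the ring is the leftmost. The dial pointer in the crop points to about two dots. I'll move over the meter and take a closer look.

>>> apply_moves:
  deltas:
    - [0,1.8,4.6,0.6,0,0,0]
    - [0,1.8,4.6,0.6,0,0,0]
    - [0,1.8,4.6,0.6,0,0,0]
    - [0,1.8,4.6,0.6,0,0,0]
    - [0,1.8,4.6,0.6,0,0,0]
    - [0,1.8,4.6,0.6,0,0,0]
    - [0,1.8,4.6,0.6,0,0,0]
    - [0,1.8,4.6,0.6,0,0,0]
    - [0,1.8,4.6,0.6,0,0,0]
    - [0,1.8,4.6,0.6,0,0,0]
  grip_force: 20

```text
time_s: 1.1
ee_pos: [0.3906, -0.0461, 0.2908]
eef_rot: [3.141, -0.0, 0.393]
force: [1.3, -0.8, 0.3]
grip_width: 0.0939
grip_force: 0.0
```

>>> apply_moves:
  deltas:
    - [0,1.8,4.6,0,0,0,0]
    - [0,1.8,4.6,0,0,0,0]
    - [0,1.8,4.6,0,0,0,0]
    - [0,1.8,4.6,0,0,0,0]
    - [0,1.8,4.6,0,0,0,0]
    - [0,0,0,0,0,0,0]
    - [0,0,0,0,0,0,0]

```text
time_s: 1.8
ee_pos: [0.4803, 0.1824, 0.2897]
eef_rot: [-3.142, 0.002, 0.395]
force: [0.2, -0.4, -0.2]
grip_width: 0.0941
grip_force: 0.0
```

Run:
```python
from h import *
import pickle
o=ctrl.get_obs();print(o["ee_pos"],o["eef_rot"],o["qpos"])
w=shot("wrist");pickle.dump(w,open("w1.pkl","wb"));save("w1.png",w)
print(w["k1"],np.round(w["hand_eye"],3).tolist(),np.round(w["K"],1).tolist())
for X in [(.574,.258,.083),(.522,.072,.0716)]: print(proj(w,np.array(X)))
```

```text
[0.48030081 0.18239643 0.28967453] [-3.14157960e+00  1.60899296e-03  3.94536239e-01] [ 2.91706677e-01  1.79009114e-01  1.53262620e+00 -1.53664023e-04
  1.43155918e+00  1.46798822e+00]
-0.032528514032476454 [[-0.0, 0.97, 0.241, 0.068], [1.0, 0.001, -0.002, -0.0], [-0.002, 0.241, -0.97, -0.155], [0.0, 0.0, 0.0, 1.0]] [[333.9, 0.0, 314.6], [0.0, 333.9, 243.7], [0.0, 0.0, 1.0]]
[280.9189713 112.4264121]
[417.66284755 225.40682922]
```

View pics/w1.png

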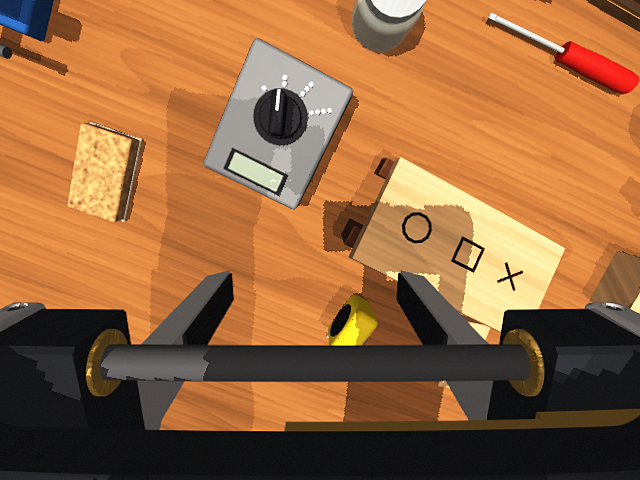

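The picture shows the dial at (280,116), its white line near (278,98), the two dots near (284,80), the ring at (417,228), the square at (467,253) and the cross at (510,276). I'll work out the numbers by masks.

Run:
```python
from h import *
import pickle
w=pickle.load(open("w1.pkl","rb"));t=pickle.load(open("c.pkl","rb"))["top"];s=pickle.load(open("c.pkl","rb"))["scene"]
im=w["img"]; g=im.max(2).astype(int)
# dots
box=np.zeros(g.shape,bool); box[65:150,240:340]=1
n,l,st,c=cv2.connectedComponentsWithStats(((im.min(2)>190)&box).astype(np.uint8),connectivity=8)
for i in range(1,n): print("white",st[i].tolist(),np.round(onz(w,*c[i],.055),4)[:2],np.round(onz(w,*c[i],.093),4)[:2])
for th in(45,70):
    m=((g<th)&box).astype(np.uint8); n,l,st,c=cv2.connectedComponentsWithStats(m); i=1+st[1:,4].argmax()
    cn=max(cv2.findContours((l==i).astype(np.uint8),0,1)[0],key=len); e=cv2.minEnclosingCircle(cn); print("disc",th,c[i],st[i],e,onz(w,*e[0],.061))
# meter case
hs=cv2.cvtColor(im,cv2.COLOR_RGB2HSV); m=((hs[...,1]<40)&(g>85)&(g<190)); b=np.zeros_like(m);b[30:215,190:360]=1
m=cv2.morphologyEx((m&b).astype(np.uint8),cv2.MORPH_OPEN,np.ones((3,3)))
cn=max(cv2.findContours(m,0,1)[0],key=cv2.contourArea); r=cv2.minAreaRect(cn);P=cv2.boxPoints(r); W=np.array([onz(w,*p,.055)[:2] for p in P]);print("case",P.round(0).tolist(),W.round(4).tolist(),W.mean(0),[np.degrees(np.arctan2(*(W[(k+1)%4]-W[k])[::-1])).round(1) for k in range(4)])
# ring marks
def marks(c,x0,x1,y0,y1,th):
    b=np.zeros(c["img"].shape[:2],bool);b[y0:y1,x0:x1]=1
    n,l,st,ce=cv2.connectedComponentsWithStats(((c["img"].max(2)<th)&b).astype(np.uint8),connectivity=8)
    return [(st[i].tolist(),(st[i][0]+(st[i][2]-1)/2,st[i][1]+(st[i][3]-1)/2),ce[i].round(1)) for i in range(1,n) if st[i][4]>12]
print(marks(w,400,530,208,292,90));print(marks(t,270,348,245,268,120));print(marks(s,318,376,210,268,120))
```

```text
white [282, 74, 6, 6, 28] [0.6118 0.2719] [0.6051 0.2657]
white [280, 81, 7, 7, 28] [0.6048 0.2702] [0.5987 0.2642]
white [304, 81, 10, 11, 52] [0.6132 0.2441] [0.6063 0.2407]
white [261, 85, 6, 6, 26] [0.5932 0.2887] [0.5883 0.2809]
white [275, 87, 3, 1, 3] [0.5987 0.2763] [0.5933 0.2697]
white [269, 89, 1, 1, 1] [0.5939 0.2826] [0.5889 0.2753]
white [271, 88, 2, 1, 2] [0.5959 0.2804] [0.5907 0.2734]
white [275, 89, 6, 22, 68] [0.5874 0.2703] [0.5831 0.2643]
white [290, 89, 1, 1, 1] [0.6026 0.2615] [0.5968 0.2563]
white [294, 91, 3, 2, 3] [0.6022 0.2555] [0.5964 0.2509]
white [300, 91, 5, 6, 24] [0.6036 0.2482] [0.5977 0.2443]
white [304, 101, 1, 1, 1] [0.5971 0.2429] [0.5918 0.2395]
white [305, 103, 1, 1, 1] [0.5956 0.2411] [0.5904 0.2379]
white [306, 105, 1, 1, 1] [0.5941 0.2393] [0.5891 0.2363]
white [327, 107, 5, 6, 22] [0.5991 0.2141] [0.5937 0.2135]
white [315, 109, 5, 6, 23] [0.5927 0.2256] [0.5879 0.224 ]
white [321, 108, 5, 6, 25] [0.5961 0.2198] [0.5909 0.2187]
white [309, 110, 5, 5, 22] [0.5894 0.2315] [0.5848 0.2293]
disc 45 [280.50280899 117.04494382] [ 258   89   45   
[... 232 characters left out ...]
     ]
case [[195.0, 161.0], [255.0, 37.0], [355.0, 86.0], [295.0, 210.0]] [[0.4905, 0.3334], [0.6362, 0.3143], [0.6327, 0.1976], [0.4823, 0.2077]] [0.56045691 0.2632657 ] [np.float64(-7.5), np.float64(-91.7), np.float64(176.2), np.float64(86.3)]
[([402, 213, 30, 30, 235], (np.float64(416.5), np.float64(227.5)), array([415.9, 227.7])), ([451, 237, 33, 35, 246], (np.float64(467.0), np.float64(254.0)), array([466.5, 254. ])), ([498, 263, 25, 27, 111], (np.float64(510.0), np.float64(276.0)), array([509.4, 276. ])), ([400, 271, 38, 21, 268], (np.float64(418.5), np.float64(281.0)), array([409.6, 283. ]))]
[]
[([318, 249, 16, 19, 99], (np.float64(325.5), np.float64(258.0)), array([324.3, 259.6]))]
```

>>> apply_moves:
  deltas:
    - [0,3.0,2.6,-1.9,0,0,-0.05]
    - [0,3.0,2.6,-1.9,0,0,-0.05]
    - [0,3.2,2.7,-1.9,0,0,-0.05]
    - [0,0,0,-4,0,0,0]
    - [0,0,0,-4,0,0,0]
    - [0,0,0,-3,0,0,0]
    - [0,0,0,0,0,0,0]
    - [0,0,0,0,0,0,0]

```text
time_s: 2.65
ee_pos: [0.573, 0.26, 0.1249]
eef_rot: [-3.142, -0.001, 0.241]
force: [-0.6, -1.2, 0.3]
grip_width: 0.0939
grip_force: 0.0
```

Run:
```python
from h import *
o=ctrl.get_obs();print(o["ee_pos"],o["eef_rot"])
w=shot("wrist");save("w2.png",w)
```

```text
[0.57303229 0.25996549 0.12491595] [-3.14152043e+00 -8.71195105e-04  2.41496412e-01]
```

View pics/w2.png

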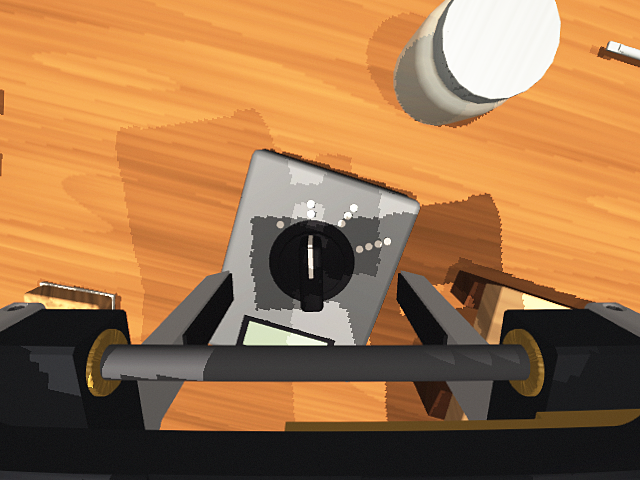

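The pointer lines up with the two dots at (311,210). The bar is at column 311 and the jaws' centre at 315, so I'll shift +1.5 mm in y, go down and grip.

>>> apply_moves:
  deltas:
    - [0,0,0.15,-1.6,0,0,0]
    - [0,0,0,-1.6,0,0,0]
    - [255,0,0,0,0,0,0]
    - [255,0,0,0,0,0,0]
    - [255,0,0,0,0,0,0]
    - [255,0,0,0,0,0,0]
    - [255,0,0,0,0,0,0]
    - [255,0,0,0,0,0,0]

```text
time_s: 3.5
ee_pos: [0.5726, 0.2625, 0.0917]
eef_rot: [-3.142, -0.0, 0.243]
force: [0.1, -0.8, -0.8]
grip_width: 0.0491
grip_force: 0.0
```

>>> apply_moves:
  deltas:
    - [255,0,0,0,0,0,0]
    - [255,0,0,0,0,0,0]
    - [255,0,0,0,0,0,0]
    - [255,0,0,0,0,0,0]
    - [255,0,0,0,0,0,0]
    - [255,0,0,0,0,0,0]
    - [255,0,0,0,0,0,0]

```text
time_s: 4.2
ee_pos: [0.5726, 0.2623, 0.0915]
eef_rot: [3.141, 0.0, 0.243]
force: [1.0, -2.5, 0.5]
grip_width: 0.0136
grip_force: 19.9
```

>>> apply_moves:
  deltas:
    - [255,0,0,0,0,0,-0.1]
    - [255,0,0,0,0,0,-0.1]
    - [255,0,0,0,0,0,-0.1]
    - [255,0,0,0,0,0,-0.1]
    - [255,0,0,0,0,0,-0.1]
    - [255,0,0,0,0,0,-0.1]
    - [255,0,0,0,0,0,-0.07]
    - [255,0,0,0,0,0,0]
    - [255,0,0,0,0,0,0]

```text
time_s: 5.1
ee_pos: [0.5726, 0.2627, 0.0914]
eef_rot: [-3.141, -0.0, -0.425]
force: [1.6, 2.1, -0.1]
grip_width: 0.0142
grip_force: 19.9
```

>>> apply_moves:
  deltas:
    - [0,0,0,0,0,0,0]
    - [0,0,0,0,0,0,0]
    - [0,0,0,0,0,0,0]
    - [0,0,0,0,0,0,0]
    - [0,0,0,3,0,0,0]
    - [0,0,0,4,0,0,0]
    - [0,0,0,4,0,0,0]
    - [0,-1,-1,4,0,0,0.1]

```text
time_s: 5.9
ee_pos: [0.5625, 0.2527, 0.2428]
eef_rot: [-3.142, 0.0, -0.326]
force: [0.1, -0.9, -0.2]
grip_width: 0.0744
grip_force: 0.0
```

>>> apply_moves:
  deltas:
    - [0,-2.2,-3.8,0,0,0,0.1]
    - [0,-2.2,-3.8,0,0,0,0.1]
    - [0,-2.2,-3.8,0,0,0,0.1]
    - [0,-2.2,-3.8,0,0,0,0]
    - [0,-2.2,-3.8,0,0,0,0]
    - [0,0,0,0,0,0,0]
    - [0,0,0,0,0,0,0]

```text
time_s: 6.6
ee_pos: [0.4526, 0.0621, 0.242]
eef_rot: [-3.141, -0.001, -0.029]
force: [0.1, 0.5, 0.7]
grip_width: 0.0941
grip_force: 0.0
```

Run:
```python
from h import *
import pickle
o=ctrl.get_obs();print(o["ee_pos"],o["eef_rot"])
w=shot("wrist");pickle.dump(w,open("w3.pkl","wb"));save("w3.png",w)
```

```text
[0.45261916 0.06205224 0.2419612 ] [-3.14134993e+00 -1.13581778e-03 -2.85881578e-02]
```

View pics/w3.png

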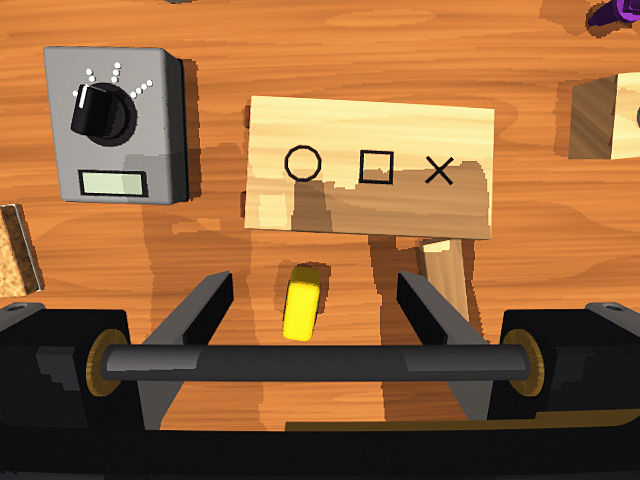

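The ring is at (303,163), the square at (376,167) and the cross at (440,170). The dial sits at the left edge, and its setting has to be worked out from the white line near (82,96).

Run:
```python
from h import *
import pickle
w=pickle.load(open("w3.pkl","rb"));w1=pickle.load(open("w1.pkl","rb"))
im=w["img"];g=im.max(2)
def wh(b):
    x0,x1,y0,y1=b
    n,l,st,c=cv2.connectedComponentsWithStats((im[y0:y1,x0:x1].min(2)>160).astype(np.uint8),connectivity=8)
    for i in range(1,n):
        if st[i][4]<8: continue
        p=np.argwhere(l==i)[:,::-1]+[x0,y0]
        a=np.array([onz(w,*q,.093)[:2] for q in p]); d=np.linalg.svd(a-a.mean(0))[2][0]
        print("white",(c[i]+[x0,y0]).round(1),st[i][4],"z55",onz(w,*(c[i]+[x0,y0]),.055)[:2].round(4),"z93",a.mean(0).round(4),"dir",np.degrees(np.arctan2(d[1],d[0])).round(1))
wh((65,160,60,120))
b=np.zeros(g.shape,bool);b[140:195,275:460]=1
n,l,st,c=cv2.connectedComponentsWithStats(((g<75)&b).astype(np.uint8),connectivity=8)
pts=[]
for i in range(1,n):
    if st[i][4]<40: continue
    cn=(l==i).astype(np.uint8);e=cv2.fitEllipse(max(cv2.findContours(cn,0,1)[0],key=len))
    u=(st[i][0]+(st[i][2]-1)/2,st[i][1]+(st[i][3]-1)/2);pts.append(u);print(st[i],u,e[0],onz(w,*u,.066))
for a,bb,n in((pts[0],(416.5,227.5),"ring"),(pts[-1],(510,276),"cross")): 
    r=two(ray(w,*a),ray(w1,*bb));print(n,r[0].round(4),r[1])
# board corners by eye from the view: (251,96),(495,109),(491,239),(245,229)
for q,z in(((251,96),.049),((495,109),.049),((491,239),.083),((245,229),.083)): print(onz(w,*q,z).round(4))
```

```text
white [142.7  87.1] 1709 z55 [0.5952 0.2214] z93 [0.5867 0.2034] dir -168.0
white [88.4 71.2] 34 z55 [0.6118 0.2723] z93 [0.6016 0.2486] dir 165.6
white [91.1 78.4] 33 z55 [0.6053 0.2707] z93 [0.5959 0.2472] dir -87.4
white [83.4 91.7] 163 z55 [0.5938 0.2803] z93 [0.5856 0.2558] dir 128.6
white [ 72.8 108.7] 32 z55 [0.5788 0.2937] z93 [0.5723 0.2677] dir 157.4
[285 146  36  36 287] (np.float64(302.5), np.float64(163.5)) (302.48492431640625, 163.28591918945312) [0.51868643 0.0705817  0.066     ]
[359 150  34  35 358] (np.float64(375.5), np.float64(167.0)) (375.982421875, 167.00479125976562) [5.13427930e-01 7.82582425e-05 6.60000000e-02]
[425 157  28  28 204] (np.float64(438.5), np.float64(170.5)) (438.94818115234375, 170.1780242919922) [ 0.50857154 -0.06150755  0.066     ]
ring [0.5189 0.0705 0.0671] 0.00034135582641374636
cross [ 0.5092 -0.0606  0.0688] 0.0010721310086487504
[0.5843 0.1189 0.049 ]
[ 0.5666 -0.1212  0.049 ]
[ 0.4426 -0.1107  0.083 ]
[0.4593 0.1274 0.083 ]
```

The white line's direction is about -27 deg, next to the three-dot row at -24 deg, so the dial is set. Ring centre is (0.519, 0.0705, 0.066) and board yaw about -4.2 deg. Now to the probe.

>>> apply_moves:
  deltas:
    - [0,0,-4.7,0.9,0,0,0]
    - [0,0,-4.7,0.9,0,0,0]
    - [0,0,-4.7,0.9,0,0,0]
    - [0,0,-4.7,0.9,0,0,0]
    - [0,0,-4.7,0.9,0,0,0]
    - [0,0,-4.7,0.9,0,0,0]
    - [0,0,-4.7,0.9,0,0,0]
    - [0,0,0,0,0,0,0]
    - [0,0,0,0,0,0,0]

```text
time_s: 7.55
ee_pos: [0.4532, -0.2666, 0.3037]
eef_rot: [-3.141, 0.001, -0.028]
force: [0.5, 0.9, 0.1]
grip_width: 0.094
grip_force: 0.0
```

Run:
```python
from h import *
import pickle
o=ctrl.get_obs();print(o["ee_pos"],o["eef_rot"])
w=shot("wrist");pickle.dump(w,open("w4.pkl","wb"));save("w4.png",w)
```

```text
[ 0.45319472 -0.26657711  0.30369885] [-3.14073726e+00  8.52739772e-04 -2.75723936e-02]
```

View pics/w4.png

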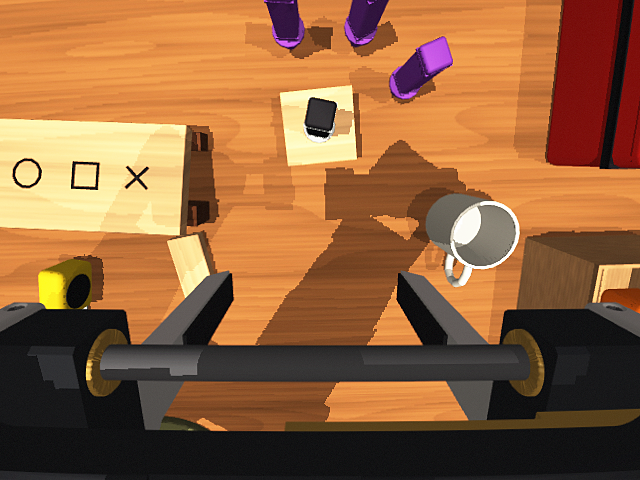

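The black probe stands in the block, its top face near (321,114), with purple ones at (285,25), (365,20) and (425,65). I'll measure the top face and flange.

Run:
```python
from h import *
import pickle
w=pickle.load(open("w4.pkl","rb"));im=w["img"][85:150,290:350];g=im.max(2)
print(np.array2string(g[8:60:3,10:54:3],max_line_width=200))
for lo,hi in((0,30),(30,70),(0,70)):
    n,l,st,c=cv2.connectedComponentsWithStats(((g>=lo)&(g<hi)).astype(np.uint8));i=1+st[1:,4].argmax()
    cn=max(cv2.findContours((l==i).astype(np.uint8),0,1)[0],key=len)
    r=cv2.minAreaRect(cn);P=cv2.boxPoints(r)+[290,85];print(lo,hi,st[i],P.round(1).tolist())
    W=np.array([onz(w,*p,.166)[:2] for p in P]);print(W.round(4).tolist(),W.mean(0).round(4),[np.degrees(np.arctan2(*(W[(k+1)%4]-W[k])[::-1])).round(1) for k in range(4)],np.linalg.norm(W-np.roll(W,1,0),axis=1).round(4))
# top z by two views: scene cam probe top centre ~ (261,157)
s=pickle.load(open("c.pkl","rb"))["scene"]
print(two(ray(w,321,114),ray(s,261,157)))
# stand top
hs=w["img"].astype(int);m=((hs[...,0]>200)&(hs[...,2]>110)&(hs[...,2]<230)).astype(np.uint8);m[:,:272]=0;m[:,365:]=0;m[:80]=0;m[170:]=0
n,l,st,c=cv2.connectedComponentsWithStats(m);i=1+st[1:,4].argmax();P=cv2.boxPoints(cv2.minAreaRect(np.argwhere(l==i)[:,::-1].astype(np.float32)))
W=np.array([onz(w,*p,.06)[:2] for p in P]);print("stand",P.round(0).tolist(),W.mean(0),W.round(4).tolist())
```

```text
[[254 254 254 254 254 254 254 254 254 254 254 254 254 254 254]
 [254 254 254 255 255 255 255 255 254 254 254 254 254 254 254]
 [254 254 255  96  46  30  21  31 195 255 255 255 254 254 254]
 [254 254 255  22  57  57  55  59  49  39  30  19 255 254 254]
 [254 254 255  34  58  58  57  57  56  51  53  50  25 255 254]
 [251 252 255  44  58  57  57  58  53  53  51  41 160 255 255]
 [253 254 172  54  60  59  58  55  56  56  52  32 239 213 213]
 [253 255  91  59  59  60  59  58  59  53  55  25 222 212 213]
 [253 255  26  60  58  55  60  58  57  56  58  14 228 223 223]
 [254 255  31  60  58  59  58  57  59  58  58  33 228 226 227]
 [254 255  27  56  59  63  60  61  58  58  49 216 229 223 223]
 [254 252 132   9  22  35  41  49  58  62  40 201 218 213 211]
 [254 245 112   0  60 174  81  51  10  26   0 190 214 215 215]
 [254 255 255   3  14  15  13  10   0  99 235 154 218 217 216]
 [254 254 237 234 204  42   0   4   8   0 180 218 210 255 255]
 [254 254 255 244 251 255 255 255 188 255 244 254 254 254 254]
 [254 254 252 255 237 235 253 248 221 255 254 254 254 254 254]
 [254 254 254 254 254 254 255
[... 464 characters left out ...]
8, -0.2878], [0.5465, -0.2829]] [ 0.5595 -0.2748] [np.float64(-13.8), np.float64(-102.2), np.float64(167.1), np.float64(77.6)] [0.0218 0.022  0.0215 0.022 ]
0 70 [ 15  13  32  40 934] [[302.2, 133.0], [309.5, 96.5], [336.8, 102.0], [329.5, 138.5]]
[[0.544, -0.2598], [0.5725, -0.2668], [0.5677, -0.2891], [0.539, -0.2826]] [ 0.5558 -0.2746] [np.float64(-13.8), np.float64(-102.2), np.float64(167.2), np.float64(77.5)] [0.0233 0.0293 0.0228 0.0294]
(array([ 0.55741871, -0.27487992,  0.16504717]), np.float64(0.00341075230821451))
stand [[279.0, 92.0], [351.0, 85.0], [359.0, 159.0], [287.0, 166.0]] [ 0.55938897 -0.27577368] [[0.5971, -0.2326], [0.6024, -0.3125], [0.522, -0.3208], [0.5161, -0.2372]]
```

>>> apply_moves:
  deltas:
    - [0,3.5,-0.3,0,0,0,-0.1]
    - [0,3.5,-0.3,0,0,0,-0.1]
    - [0,3.6,-0.3,0,0,0,0]
    - [0,0,0,-4,0,0,0]
    - [0,0,0,-4,0,0,0]
    - [0,0,0,0,0,0,0]
    - [0,0,0,0,0,0,0]
  grip_force: 35

```text
time_s: 8.3
ee_pos: [0.5591, -0.2744, 0.2255]
eef_rot: [-3.141, 0.0, -0.226]
force: [-1.3, 0.0, 0.8]
grip_width: 0.0941
grip_force: 0.0
```

Run:
```python
from h import *
import pickle
o=ctrl.get_obs();print(o["ee_pos"],o["eef_rot"])
w=shot("wrist");pickle.dump(w,open("w5.pkl","wb"));save("w5.png",w)
print(proj(w,np.array([.559,-.275,.166])))
x0,y0=230,130;im=w["img"][y0:330,x0:400];g=im.max(2)
n,l,st,c=cv2.connectedComponentsWithStats(((g>=40)&(g<75)).astype(np.uint8))
for i in np.argsort(-st[1:,4])[:3]+1:
    P=cv2.boxPoints(cv2.minAreaRect(np.argwhere(l==i)[:,::-1].astype(np.float32)))+[x0,y0];W=np.array([onz(w,*p,.166)[:2] for p in P])
    print(st[i],P.round(0).tolist(),W.mean(0).round(4),np.degrees(np.arctan2(*(W[1]-W[0])[::-1])),np.linalg.norm(W-np.roll(W,1,0),axis=1).round(4))
```

```text
[ 0.55908245 -0.27441557  0.22551798] [-3.14149881e+00  5.60214328e-05 -2.25600397e-01]
[313.44339657 265.3322032 ]
[  0   0  40  17 320] [[229.0, 133.0], [268.0, 128.0], [270.0, 144.0], [231.0, 148.0]] [ 0.6475 -0.2549] -97.1352001451117 [0.0092 0.0242 0.0092 0.0244]
[159  22  11  26 148] [[389.0, 152.0], [399.0, 152.0], [399.0, 177.0], [389.0, 177.0]] [ 0.612 -0.339] -102.69505036530738 [0.0153 0.0062 0.0153 0.0063]
[73 92 21  3 40] [[303.0, 222.0], [323.0, 221.0], [323.0, 223.0], [303.0, 224.0]] [ 0.5875 -0.2812] -100.05448172225476 [0.0013 0.013  0.0013 0.0131]
```

View pics/w5.png

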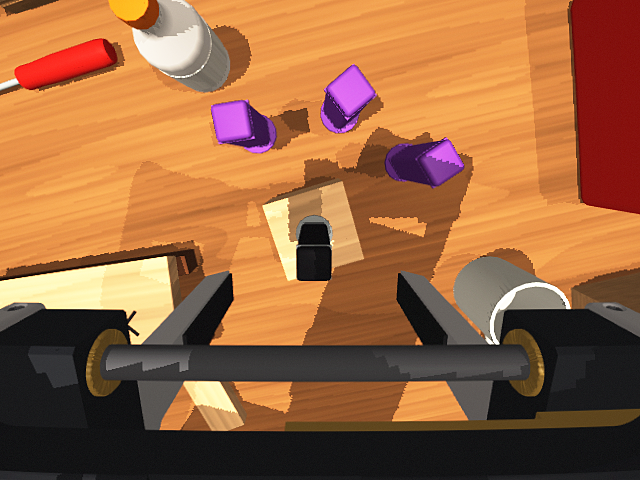

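The probe's top is centred at (314,264), square to the jaws. Going down to grip.

>>> apply_moves:
  deltas:
    - [0,0,0,-3.2,0,0,0]
    - [0,0,0,-3.2,0,0,0]
    - [0,0,0,-3,0,0,0]
    - [255,0,0,0,0,0,0]
    - [255,0,0,0,0,0,0]
    - [255,0,0,0,0,0,0]
    - [255,0,0,0,0,0,0]
    - [255,0,0,0,0,0,0]
    - [255,0,0,0,0,0,0]
    - [255,0,0,0,0,0,0]

```text
time_s: 9.35
ee_pos: [0.5586, -0.2756, 0.1307]
eef_rot: [3.142, -0.0, -0.227]
force: [0.8, 0.6, 0.4]
grip_width: 0.0414
grip_force: 0.0
```

>>> apply_moves:
  deltas:
    - [255,0,0,0,0,0,0]
    - [255,0,0,0,0,0,0]
    - [255,0,0,0,0,0,0]
    - [255,0,0,0,0,0,0]

```text
time_s: 9.75
ee_pos: [0.5586, -0.2755, 0.1304]
eef_rot: [-3.141, 0.0, -0.227]
force: [-0.2, 1.6, -0.0]
grip_width: 0.024
grip_force: 35.0
```

```bash
python3 -c "
from h import *
o=ctrl.get_obs();print(o)"
```

```text
{'time_s': 9.75, 'qpos': array([-5.17113686e-01,  5.52254083e-01,  1.40433803e+00,  9.32148441e-05,
        1.18506698e+00,  1.28080718e+00]), 'joint_vel': array([ 0.00069715,  0.00126444,  0.00020337, -0.00054573, -0.00101525,
       -0.00143199]), 'tau': array([-3.30503723e-01, -6.49898887e+01, -3.33749413e+01, -1.14656214e-01,
       -1.12475837e-01,  6.42485757e-03]), 'ee_pos': array([ 0.55855196, -0.27553871,  0.13041867]), 'eef_rot': array([-3.14149090e+00,  3.89706242e-05, -2.27159608e-01]), 'force': array([-0.17219705,  1.62739214, -0.03263982]), 'moment': array([ 0.17732057, -0.01773851, -0.00041801]), 'grip_force': 34.99891698360443, 'grip_width': 0.024005505126754076}
```

>>> apply_moves:
  deltas:
    - [255,0,0,2,0,0,0]
    - [255,0,0,3,0,0,0]
    - [255,0,0,4,0,0,0]
    - [255,0,0,4,0,0,0]
    - [255,0,0,1.5,0,0,0]
    - [255,0,0,0,0,0,0]

```text
time_s: 10.35
ee_pos: [0.559, -0.2759, 0.2778]
eef_rot: [3.14, -0.004, -0.227]
force: [-0.6, -0.4, -1.8]
grip_width: 0.0238
grip_force: 35.0
```

>>> apply_moves:
  deltas:
    - [255,0,3,0,0,0,0]
    - [255,0,4.5,0,0,0,0]
    - [255,0,4.5,0,0,0,0]
    - [255,0,4.5,0,0,0,0]
    - [255,0,4.5,0,0.0063,0.087,0]
    - [255,0,4.5,0,0.0063,0.087,0]
    - [255,0,4.5,0,0.0063,0.087,0]
    - [255,0.1,3.5,0,0,0,0]
    - [255,0,0.8,0,0,0,0]
    - [255,0,0,0,0,0,0]

```text
time_s: 11.35
ee_pos: [0.5592, 0.0682, 0.274]
eef_rot: [3.1, 0.26, -0.231]
force: [-0.1, -0.3, -0.8]
grip_width: 0.0239
grip_force: 35.0
```

```bash
cat > m.py <<'E'
from h import *
o=ctrl.get_obs();Rm=R.from_euler('xyz',o["eef_rot"]).as_matrix()
n=np.array([.258,-.019,.966]);n/=np.linalg.norm(n);ring=np.array([.519,.0705,.066])
tip=o["ee_pos"]+Rm[:,2]*.1194
d=tip-ring
print("t",o["time_s"],"tip",tip.round(4),"height",(d@n).round(4),"off cm",((d-n*(d@n))*100).round(2),"ang",np.degrees(np.arccos(-Rm[:,2]@n)).round(2),"F",o["force"].round(2),"Fn",(o["force"]@n).round(2),"rotvec",np.cross(-Rm[:,2],n).round(3),o["grip_width"])
E
python3 m.py
python3 - <<'E'
from h import *
s=shot("scene");t=shot("top")
import pickle;pickle.dump((s,t),open("c2.pkl","wb"))
a=cv2.resize(s["img"][180:300,280:440],(800,600),interpolation=cv2.INTER_CUBIC)
cv2.imwrite("pics/s2.png",a[:,:,::-1])
E
```

```text
t 11.35 tip [0.5282 0.0703 0.1587] height 0.0919 off cm [-1.45  0.16  0.39] ang 0.12 F [-0.08 -0.25 -0.75] Fn -0.74 rotvec [ 0.001 -0.002 -0.   ] 0.023870712879503878
```

View pics/s2.png

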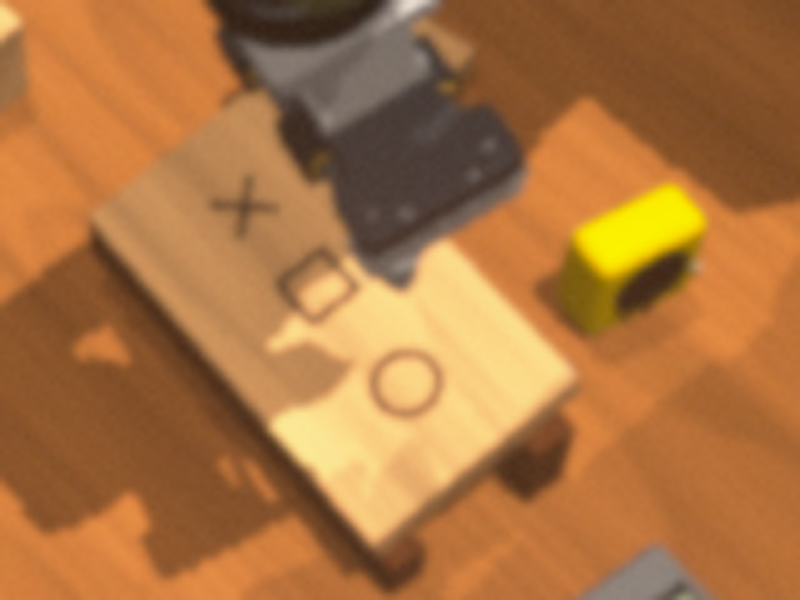

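>>> apply_moves:
  deltas:
    - [255,-0.1,0,-2.5,0,0,0]
    - [255,-0.1,0,-2.5,0,0,0]
    - [255,-0.3,0,-2.2,0,0,0]
    - [255,0,0,-0.4,0,0,0]
    - [255,0,0,0,0,0,0]
    - [255,0,0,0,0,0,0]

```text
time_s: 12.05
ee_pos: [0.5551, 0.0668, 0.2007]
eef_rot: [3.101, 0.257, -0.233]
force: [-0.7, -0.2, -2.0]
grip_width: 0.0237
grip_force: 35.0
```

```bash
python3 m.py
python3 - <<'E'
from h import *
s=shot("scene");w=shot("wrist")
a=cv2.resize(s["img"][200:290,300:420],(533,400),interpolation=cv2.INTER_CUBIC)
b=cv2.resize(w["img"][200:440],(533,200))
cv2.imwrite("pics/s3.png",np.vstack([a,b])[:,:,::-1]); print(proj(s,np.array([.519,.0705,.066])))
E
```

```text
t 12.05 tip [0.5245 0.0691 0.0853] height 0.0201 off cm [ 0.03 -0.1  -0.01] ang 0.11 F [-0.66 -0.19 -2.01] Fn -2.11 rotvec [0.    0.002 0.   ] 0.023713598876658505
[360.74049498 256.09772126]
```

View pics/s3.png

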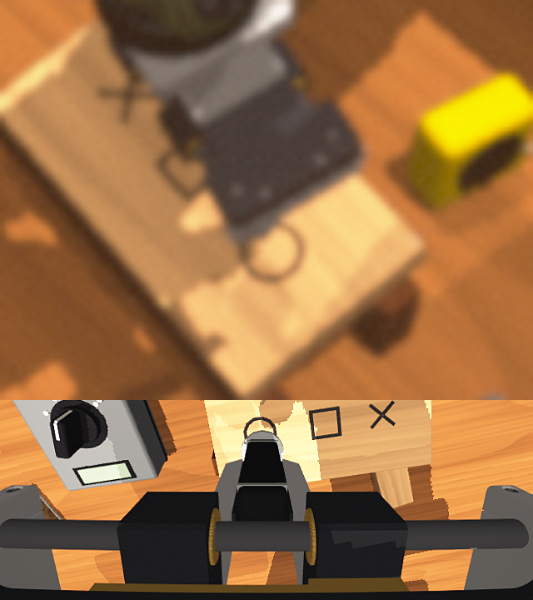

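>>> apply_moves:
  deltas:
    - [255,-0.23,0.08,-0.87,0,0,0]
    - [255,-0.15,0.05,-0.58,0,0,0]
    - [255,0,0,0,0,0,0]
    - [255,0,0,0,0,0,0]

```text
time_s: 12.55
ee_pos: [0.5507, 0.0688, 0.1848]
eef_rot: [3.1, 0.259, -0.232]
force: [-0.5, -0.6, -1.4]
grip_width: 0.0242
grip_force: 35.0
```

```bash
cat > f.py <<'E'
from h import *
n=np.array([.258,-.019,.966]);F=[]
for i in range(10): ctrl.camera("wrist");F.append(ctrl.get_obs()["force"])
print("Favg",np.mean(F,0).round(2),(np.mean(F,0)@n).round(2),np.std(F,0).round(2))
E
python3 f.py; python3 m.py
```

```text
Favg [ 0.03 -0.23 -1.09] -1.04 [0.57 0.46 0.43]
t 13.05 tip [0.5199 0.0709 0.0697] height 0.0038 off cm [-0.    0.05  0.  ] ang 0.02 F [ 0.07 -0.43 -1.14] Fn -1.08 rotvec [ 0.  0. -0.] 0.02391458803928717
```

>>> apply_moves:
  deltas:
    - [255,-0.05,0,-0.2,0,0,0]
    - [255,-0.05,0,-0.2,0,0,0]
    - [255,-0.05,0,-0.18,0,0,0]
    - [255,0,0,0,0,0,0]

```text
time_s: 13.45
ee_pos: [0.5492, 0.0687, 0.179]
eef_rot: [3.1, 0.258, -0.233]
force: [1.8, 0.4, 0.6]
grip_width: 0.0242
grip_force: 35.0
```

```bash
python3 f.py; python3 m.py
```

```text
Favg [0.61 0.28 1.12] 1.23 [0.36 0.39 0.51]
t 13.95 tip [0.5184 0.0709 0.0638] height -0.0022 off cm [0.   0.04 0.  ] ang 0.02 F [0.6  0.36 0.81] Fn 0.93 rotvec [ 0.  0. -0.] 0.023965287891459658
```

>>> apply_moves:
  deltas:
    - [255,-0.03,0,-0.12,0,0,0]
    - [255,-0.04,0,-0.12,0,0,0]
    - [255,0,0,0,0,0,0]
    - [255,0,0,0,0,0,0]

```text
time_s: 14.35
ee_pos: [0.5486, 0.0687, 0.1768]
eef_rot: [3.1, 0.258, -0.233]
force: [1.0, 0.5, 1.5]
grip_width: 0.0236
grip_force: 35.0
```

```bash
python3 f.py; python3 m.py
python3 - <<'E'
from h import *
w=shot("wrist");t=shot("top")
a=cv2.resize(w["img"],(480,360));b=cv2.resize(t["img"][205:265,165:245],(320,240))
m=np.zeros((360,800,3),np.uint8);m[:,:480]=a;m[:240,480:]=b;cv2.imwrite("pics/fin.png",m[:,:,::-1])
E
```

```text
Favg [1.4  0.51 1.48] 1.78 [0.65 0.46 0.42]
t 14.85 tip [0.5178 0.0709 0.0614] height -0.0047 off cm [-0.    0.04  0.  ] ang 0.02 F [1.59 0.92 1.58] Fn 1.92 rotvec [ 0.  0. -0.] 0.023690315937114605
```

View pics/fin.png

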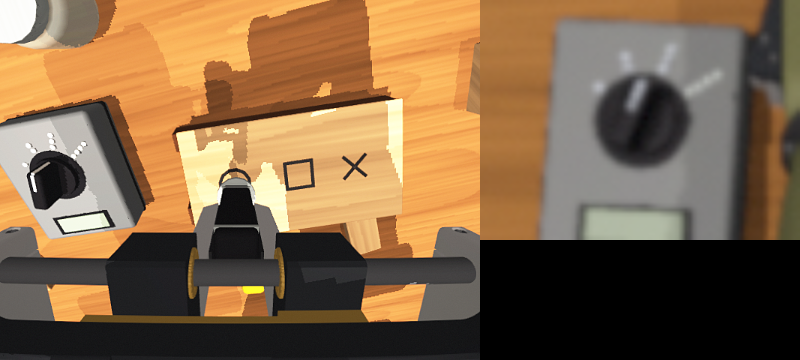

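The final view shows the pointer leaning towards the three-dot row (top crop, 640,83). The ring's far edge shows just past the flange at (236,172), laterally centred. Force (2.8 N) and position (4.7 mm) both put the tip about half way in.

```bash
python3 -c "
from station import ctrl
print(ctrl.hand_in())"
```

```text
the job is handed in; nothing more can be done
None
```

I turned the dial to three dots and handed the job in while still holding the probe in the ring, square to the board, with the tip about 4.5–5 mm in (about 2.8 N).

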